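# Stand the flopped files back up

### The arm

A 6-joint arm with a two-finger parallel gripper is mounted at the origin on the work surface. World frame = base frame: x ahead of the robot, y to its left, z up, the work surface at z = 0. Lengths are in m, angles in rad, forces in N, time in s.
With the tool pointing down it reaches from about 0.35 to 0.975 m from the base axis. Payload 7.1 kg.
Tool frame: the origin (TCP) lies midway between the tips of the shut fingers; the grasp point (between the pads) lies arm.hold_point_z behind it (arm.hold_point_z is the distance from the TCP to the grasp point, in m); z points along the fingers, y is the line along which they close (so a half turn about z gives the same grasp; the last joint's range is limited). The gripper opens to 88 mm and grips with 3 to 60 N. Pads are 20 mm wide; open, the fingers measure 115 mm over their backs; the gripper's body (75 mm by 178 mm) begins 61 mm behind the grasp point.
Start: joints at [1.284, 0.423, 1.63, -0, 1.089, -0.019], TCP at [0.165, 0.603, 0.223] pointing down, gripper open.
Joint ranges: [-3, 3], [-0.9, 2.11], [0.09, 2.58], [-1.31, 4.45], [0.11, 2.69], [-2.54, 2.54]. Speed limits (rad/s): [2.39, 2.39, 3.01, 3.14, 3.14, 3.14].

### API

Orientations are given as a rotation vector (axis times angle).
In Python, from cell import arm, vision, ticket gives the robot as it stands.
- The arm moves only by the tool move_arm, never from a script. Its argument "steps" is a list of rows, each a list of 5 numbers: the shift along the tool's x, y, z in cm, then the turn about the tool's z in rad, then the closure, from -1 (fully open) to 1 (shut). A call has 1 to 12 rows; each row is the pose to reach, as a shift and turn from the pose commanded when the call began, along the tool's axes at that moment; what a row does not reach only later rows make up. A row lasts 1/12 s, in which the tool goes at most 41.7 mm and 7.16 degrees, less where a joint would pass 70% of its speed; a pose out of reach is approached as far as the arm can. A call with a gripper value outside its range is refused whole. The fingers move at their own pace and stop on an object; the grip force is fixed at half the most. Time passes only in rows, so rows that repeat a pose let the fingers close. It gives the time, the measured TCP pose, the force, the opening and the grip force at its end, in the units of the state.
- arm.get_state(): the state, without advancing time (a new reading comes with each control period).
- vision.grab_frame(name): name is "side" or "top"; returns the picture (420x560x3 uint8, blue, green, red); there is no depth.
- vision.camera_model(name): a dict with "fx", "fy", "cx", "cy" (pixels), "rvec" (rotation vector, rad) and "tvec" (3), from world to camera coordinates, as OpenCV has them. Camera axes: x right, y down, z forward; pixel columns grow to the right and rows downward; lengths in m; the calibration is good to about 2 mm. A picture is of the moment at which its call begins. camera_model takes no time and is no camera call.
- ticket.finish_job(): hands the job in; it is judged then, once.
The state is a dict: "time_s": time; "joint_positions": joint angles; "dq": joint speeds; "joint_torque": joint torques, N m; "ee_pos": TCP position; "tcp_rot": TCP orientation; "ft_force": force on the tool from outside, world axes, zero at the start; "moment": the same for the moment, N m; "gripper_width": finger opening in m; "finger_force": force on a finger pad.
Only numpy, scipy, OpenCV 4.12 (cv2) and the standard library are available. Lean on these libraries where they do the work, as an engineer would, in place of code of your own. Each camera call takes 0.05 s, during which the arm holds its last target. There are 200 camera calls.

### The job

Two files have flopped over on the desk: a cardboard box file leans on the little wooden drawer box and a grey ring binder leans on the white lidded box. Push each of them back up with your fingers, so that both stand upright on their own on the desk, about where their feet are now; let them stop rocking before you finish. Only push them: do not lift or carry them, and do not shift or knock over anything else on the desk.

Things in the scene. Friction and masses are not known exactly. Their poses are not given: they have to be found in the camera images.
- box_file: Brown cardboard box file, rigid block 170 (x, spine at -x) x 60 (y) x 240 mm tall (z), 0.5 kg +-40%. Origin: centre of underside. Starts leaning 29 deg towards its own -y: its -y foot edge is on the desk, its -y face rests on the drawer box's top edge, its top overhanging by 61 mm. Its foot grips when the top is pushed; within 14 deg of vertical it drops upright, rocking 2-3 s.
- ring_binder: Grey ring binder, rigid block 180 (x, spine at -x) x 50 (y) x 210 mm tall (z), 0.45 kg +-40%. Origin: centre of underside. Starts leaning 31 deg towards its own +y: its +y foot edge is on the desk, its +y face rests on the lidded box's top edge, its top overhanging by 54 mm. Its foot grips when the top is pushed; within 13 deg of vertical it drops upright, rocking 2-3 s.
- drawer_box: Low wooden two-drawer desk box, fixed, 240 (x) x 120 (y) x 100 mm high, small knobs at -x. Origin: centre of its underside. The box file stands beyond its +y side and leans over its top.
- lidded_box: Low white lidded box, fixed, 240 (x) x 120 (y) x 90 mm high. Origin: centre of its underside. The ring binder stands beyond its -y side and leans over its top.
- mug: White mug, 80 mm across, 90 mm high, with a handle; loose, to be left alone. Origin: centre of its underside.
- stapler: Dark stapler, 125 x 36 mm, about 55 mm high; loose, to be left alone. Origin: centre of its underside.
- tape_roll: Roll of paper tape lying flat, 90 mm across, 48 mm high; loose, to be left alone. Origin: centre of its underside.
- glasses_case: Black glasses case, 160 x 60 x 36 mm; loose, to be left alone. Origin: centre of its underside.
- plant_pot: Terracotta pot, 100 mm across, 90 mm high; loose, to be left alone. Origin: centre of its underside.
- pen_cup: Dark metal pen cup, 76 mm across, 100 mm high; loose, to be left alone. Origin: centre of its underside.
- atlas: Thick blue book already standing upright, 60 x 170 mm, 230 mm high; loose, to be left alone. Origin: centre of its underside.
- mango: Green mango, 80 mm across, 76 mm high; loose, to be left alone. Origin: centre of its underside.
Things that resemble listed ones, but are neither listed nor needed, are in the scene too. What is shaped like the ring_binder but purple is not meant.

How it is judged:
By the outcome, as a careful person would: the job done as asked, in the order asked, and still so for the second after the job is handed in, with the robot touching nothing.
It also fails if it takes over 58 s, if anything falls off the work surface, if the arm or the gripper's body presses on something with over 40 N, if the wrist force passes 120 N, or if a joint passes its speed limit or range.

## Working session

There is one attempt and no reset: what is moved stays moved. The work goes in short steps, Python scripts to look and compute and a tool call to move; the robot and the scene stay as the last step left them, time stands still between calls to the robot, and variables do not carry over. Pictures are saved under pics/ and viewed, at most 10 in all, crops included, and the job is handed in when it is done.

Besides the shell and the picture viewer there is one more tool, called by a JSON object that holds its "fn" and its "kwargs", one argument or row to a line. move_arm: Moves the arm, as the interface text tells. Its arguments: {"type":"object","properties":{"steps":{"type":"array"}},"required":["steps"]}

```bash
mkdir -p pics
python3 - <<'E'
from cell import arm,vision,ticket
import cv2
for n in("side","top"):
    cv2.imwrite(f"pics/{n}0.png",cv2.resize(vision.grab_frame(n),(800,600),interpolation=cv2.INTER_CUBIC)); print(n,vision.camera_model(n))
s=arm.get_state();print(s,arm.hold_point_z)
E
```

```text
side {'fx': 387.4203927944338, 'fy': 387.4203927944338, 'cx': 276.4407299300072, 'cy': 206.2612808499078, 'rvec': array([ 2.43890547, -0.20434342,  0.0891903 ]), 'tvec': array([-0.53415354,  0.0168176 ,  1.11970039])}
top {'fx': 529.5302968275051, 'fy': 529.5302968275051, 'cx': 278.01299163056825, 'cy': 210.60399144791268, 'rvec': array([ 2.06652391, -2.15072215,  0.23793224]), 'tvec': array([-0.0973484 ,  0.53463718,  1.30097976])}
{'time_s': 0.1, 'joint_positions': array([ 1.28399814e+00,  4.23780628e-01,  1.63057100e+00,  1.34715591e-05,
        1.08860600e+00, -1.90002856e-02]), 'dq': array([ 0.0020004 , -0.0004759 , -0.00148602,  0.00060191, -0.00164652,
       -0.00041083]), 'joint_torque': array([ 2.05149713e-04, -5.45615995e+01, -2.74323750e+01,  6.44283299e-02,
        1.88672292e-02, -5.14971430e-05]), 'ee_pos': array([0.16521513, 0.60226577, 0.22198604]), 'tcp_rot': array([-4.19380416e-01, -3.11325227e+00,  2.11608254e-03]), 'ft_force': array([ 0.73949401,  0.42813284, -1.02531773]), 'moment': array([-0.04286054, -0.017559  ,  0.0056267 ]), 'finger_force': 0.0, 'gripper_width': 0.08765647237164696} 0.0187
```

View pics/side0.png

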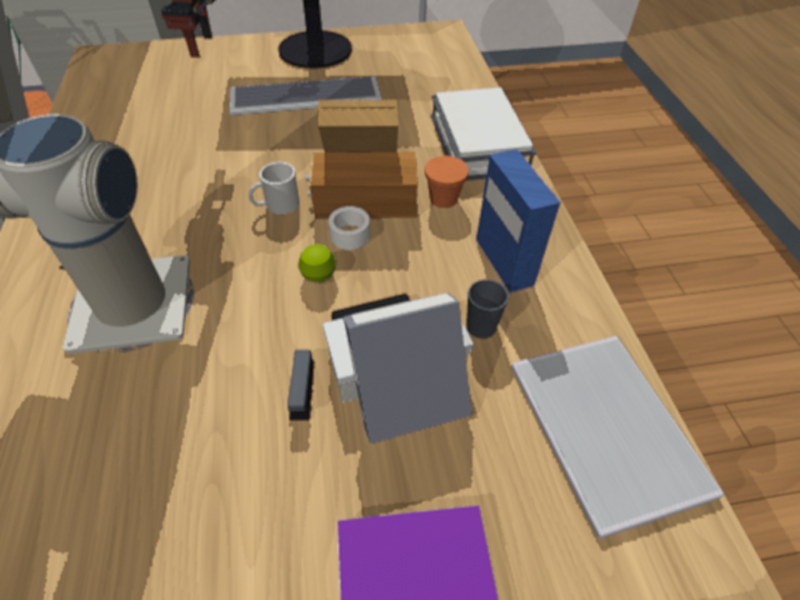

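View pics/top0.png

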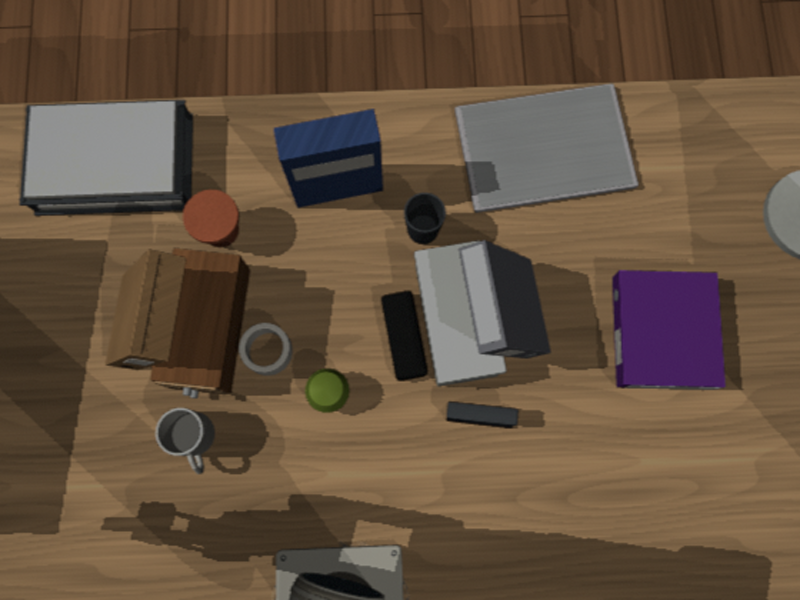

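The side view is from −y. The box file (top view about (150,310)) leans on the drawer box. There are two binder-like things: grey at top (505,300), leaning on the white box, and purple at (668,330), standing clear. The grey one fits the description. I'll confirm it in enlarged crops.

Run:
```python
from cell import vision
import cv2,numpy as np
t=vision.grab_frame("top");s=vision.grab_frame("side")
r=lambda im,x,y:cv2.resize(im[y:y+150,x:x+100],(400,600),interpolation=cv2.INTER_CUBIC)
cv2.imwrite("pics/c1.png",np.hstack([r(t,70,150),r(t,290,150)]))
q=lambda im,x,y:cv2.resize(im[y:y+112,x:x+100],(400,448),interpolation=cv2.INTER_CUBIC)
cv2.imwrite("pics/c2.png",np.hstack([q(s,200,50),q(s,235,200)]))
```

```text
(no output)
```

View pics/c1.png

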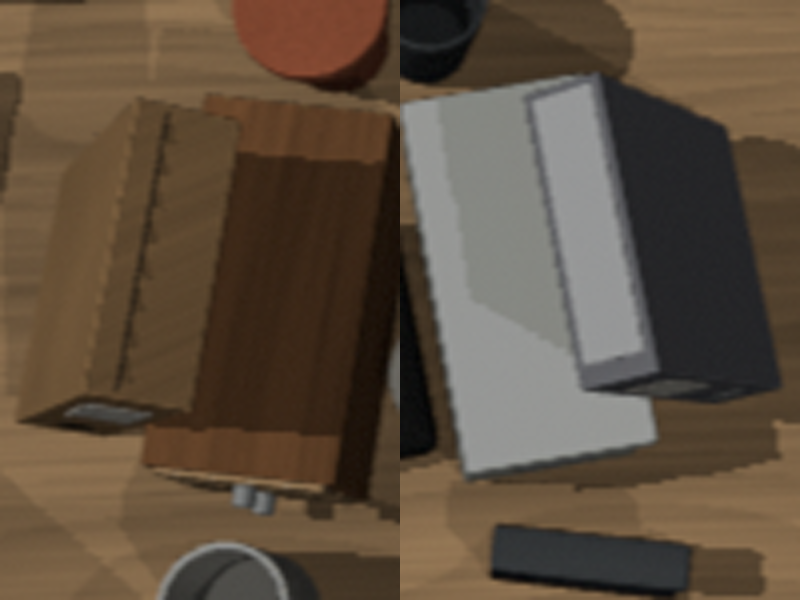

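View pics/c2.png

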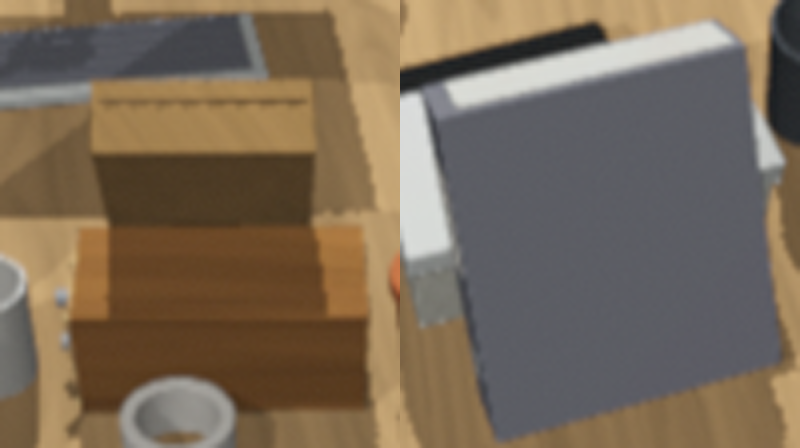

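The crops confirm the grey binder: it rests on the white box, with its top face at (530–655, 75–388) in the top crop. The brown file's top face is at (92–240, 98–412). Next I fit the poses and work out the moves.

```bash
cat > h.py <<'E'
import numpy as np,cv2
from scipy.optimize import least_squares
from scipy.spatial.transform import Rotation as R
from cell import arm,vision
def proj(n,P):
    m=vision.camera_model(n);K=np.array([[m['fx'],0,m['cx']],[0,m['fy'],m['cy']],[0,0,1]])
    return cv2.projectPoints(np.array(P,float).reshape(-1,3),m['rvec'],m['tvec'],K,None)[0][:,0]
def pts(p,D,s,C):  # p: foot-edge mid x,y,yaw,lean ; s=sign of lean side (own y)
    L=np.array([[cx*D[0]/2,cy*D[1]/2-s*D[1]/2,cz*D[2]] for cx,cy,cz in C])
    return (R.from_euler('z',p[2])*R.from_euler('x',-s*p[3])).apply(L)+[p[0],p[1],0]
def fit(D,s,obs,p0):
    C=[o[0] for o in obs]
    def f(p):
        P=pts(p,D,s,C);return np.concatenate([[proj(o[1],P[i])[0]-o[2]] for i,o in enumerate(obs)]).ravel()
    r=least_squares(f,p0,loss='soft_l1');return r.x,r.fun.reshape(-1,2)
def goal(xyz,yaw):  # tool down, tool y along own x axis; print shift in tool axes (cm) and turn
    s=arm.get_state();T=R.from_rotvec(s['tcp_rot']);d=T.inv().apply(np.array(xyz)-s['ee_pos'])*100
    y=T.apply([0,1,0]);a=np.arctan2(y[1],y[0]);t=-(yaw-a);t=(t+np.pi/2)%np.pi-np.pi/2
    return d.round(2),round(t,3)
E
python3 - <<'E'
from h import *
o=lambda c,n,x,y,ox,oy:(c,n,np.array([(x+.5)/4-.5+ox,(y+.5)/4-.5+oy]))
b=[o(c,'top',x,y,70,150) for c,x,y in[((-1,1,1),92,390),((-1,-1,1),190,412),((1,1,1),138,98),((1,-1,1),240,122),((-1,1,0),20,422)]]
b+=[o(c,'side',x,y,200,50) for c,x,y in[((-1,-1,1),92,152),((1,-1,1),313,152),((-1,1,1),92,82),((1,1,1),312,80)]]
g=[o(c,'top',x-400,y,290,150) for c,x,y in[((-1,1,1),582,388),((-1,-1,1),658,372),((1,1,1),527,97),((1,-1,1),600,75),((-1,-1,0),778,388),((1,-1,0),727,127)]]
g+=[o(c,'side',x-400,y,235,200) for c,x,y in[((-1,-1,1),440,122),((1,-1,1),742,45),((1,1,1),715,20),((-1,1,1),425,88),((-1,-1,0),502,438),((1,-1,0),780,360)]]
for n,D,s,ob,p0 in(('file',(.17,.06,.24),-1,b,[.45,.4,0,.5]),('binder',(.18,.05,.21),1,g,[.45,-.25,0,.54])):
    p,r=fit(D,s,ob,p0);print(n,p.round(4),np.degrees(p[2:]).round(1));print(r.round(1).tolist())
    e=pts(p,D,s,[(0,s,1)])[0];print('edge',e.round(3))
    n_=np.array([-np.sin(p[2]),np.cos(p[2]),0])*s
    c=e+n_*.04;c[2]=.185;print('approach',c.round(3),goal(c,p[2]),'outdir',n_.round(3))
print(R.from_rotvec(arm.get_state()['tcp_rot']).as_matrix().round(3))
E
```

```text
file [ 0.5162  0.3454 -0.1458  0.4998] [-8.4 28.6]
[[-2.3, 0.9], [0.9, -0.3], [-0.1, -0.6], [1.0, -0.7], [-0.3, 0.3], [-1.0, 0.3], [0.5, 0.0], [-0.8, -0.4], [0.4, -0.2]]
edge [0.499 0.232 0.211]
approach [0.494 0.192 0.185] (array([-42.53, -30.88,   3.75]), np.float64(1.449)) outdir [-0.145 -0.989 -0.   ]
binder [ 0.5147 -0.337   0.1286  0.5239] [ 7.4 30. ]
[[-0.2, 0.6], [0.9, -0.3], [-1.0, -1.0], [-0.0, -1.6], [0.5, 0.1], [-1.0, -0.6], [-1.7, -0.5], [1.3, 0.1], [0.2, -0.6], [-1.9, -0.2], [-1.9, 1.6], [0.1, 0.8]]
edge [ 0.501 -0.233  0.182]
approach [ 0.496 -0.193  0.185] (array([-52.95, -67.96,   3.78]), np.float64(1.174)) outdir [-0.128  0.992  0.   ]
[[-0.964  0.265 -0.   ]
 [ 0.265  0.964 -0.001]
 [ 0.    -0.001 -1.   ]]
```

{"fn": "move_arm", "kwargs": {
  "steps": [
    [0, 0, -6, 0, -1],
    [0, 0, -12, 0, -1],
    [0, 0, -12, 0, -1],
    [-42.5, -30.9, -12, 1.45, -1],
    [-42.5, -30.9, -12, 1.45, -1],
    [-42.5, -30.9, -12, 1.45, -1],
    [-42.5, -30.9, -12, 1.45, -1],
    [-42.5, -30.9, -12, 1.45, -1],
    [-42.5, -30.9, -12, 1.45, -1],
    [-42.5, -30.9, -12, 1.45, -1],
    [-42.5, -30.9, -12, 1.45, -1],
    [-42.5, -30.9, -12, 1.45, -1]
  ]
}}

```text
time_s: 1.2
ee_pos: [0.4002, 0.3079, 0.3428]
tcp_rot: [2.022, 2.404, 0.0]
ft_force: [0.6, 1.0, -0.4]
gripper_width: 0.0878
finger_force: 0.0
```

Run:
```python
from h import *
print(goal([.494,.192,.33],-.1458),arm.get_state()['joint_positions'],R.from_rotvec(arm.get_state()['tcp_rot']).as_matrix().round(3))
```

```text
(array([-13.03,   7.25,   1.28]), np.float64(0.318)) [ 6.32285101e-01  1.16434135e-01  1.75879940e+00 -2.41718421e-05
  1.26618542e+00  4.60215039e-01] [[-0.171  0.985  0.   ]
 [ 0.985  0.171  0.   ]
 [ 0.     0.    -1.   ]]
```

{"fn": "move_arm", "kwargs": {
  "steps": [
    [-13, 7.3, 1, 0.32, -1],
    [-13, 7.3, 1, 0.32, -1],
    [-13, 7.3, 1, 0.32, -1],
    [-13, 7.3, 1, 0.32, -1],
    [-13, 7.3, 1, 0.32, -1],
    [-13, 7.3, 4, 0.32, -1],
    [-13, 7.3, 7, 0.32, -1],
    [-13, 7.3, 10, 0.32, -1],
    [-13, 7.3, 13, 0.32, -1],
    [-13, 7.3, 15.8, 0.32, -1],
    [-13, 7.3, 15.8, 0.32, -1],
    [-13, 7.3, 15.8, 0.32, -1]
  ]
}}

```text
time_s: 2.2
ee_pos: [0.4931, 0.1951, 0.1839]
tcp_rot: [-2.372, -2.058, 0.005]
ft_force: [1.4, 0.0, 0.3]
gripper_width: 0.0878
finger_force: 0.0
```

Run:
```python
from h import *
print(goal([.494,.192,.185],-.1458),R.from_rotvec(arm.get_state()['tcp_rot']).as_matrix().round(3))
t=vision.grab_frame("top")
cv2.imwrite("pics/t2.png",cv2.resize(t[120:330,0:280],(800,600),interpolation=cv2.INTER_CUBIC))
```

```text
(array([-0.29,  0.13, -0.11]), np.float64(0.004)) [[ 0.141  0.99  -0.003]
 [ 0.99  -0.141 -0.001]
 [-0.001 -0.003 -1.   ]]
```

View pics/t2.png

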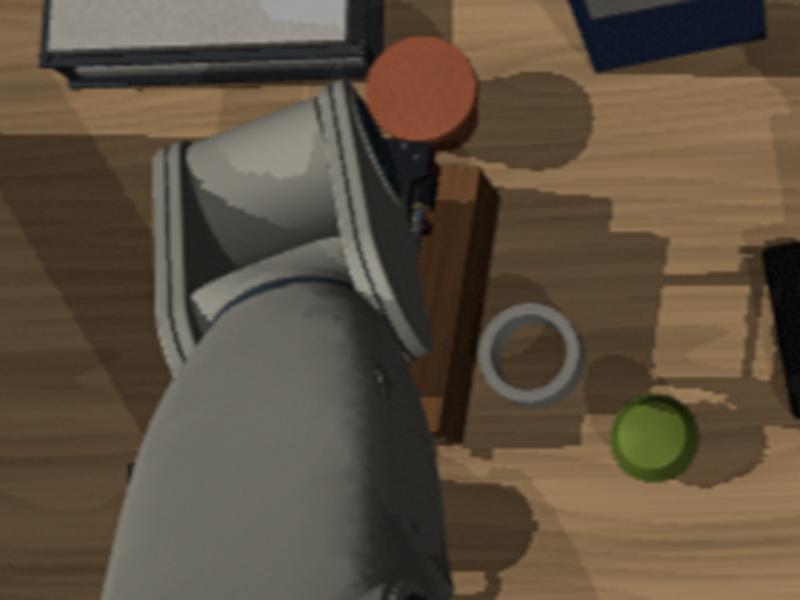

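{"fn": "move_arm", "kwargs": {
  "steps": [
    [1, 0, 0, 0, -1],
    [1.8, 0, 0, 0, -1],
    [2.2, 0, 0, 0, -1],
    [2.6, 0, 0, 0, -1],
    [3, 0, 0, 0, -1],
    [3.4, 0, 0, 0, -1],
    [3.8, 0, 0, 0, -1],
    [4.2, 0, 0, 0, -1],
    [4.6, 0, 0, 0, -1],
    [5, 0, 0, 0, -1],
    [5.4, 0, 0, 0, -1],
    [5.8, 0, 0, 0, -1]
  ]
}}

```text
time_s: 3.25
ee_pos: [0.5026, 0.2526, 0.1846]
tcp_rot: [-2.373, -2.058, 0.0]
ft_force: [-0.2, -1.1, 0.2]
gripper_width: 0.0877
finger_force: 0.2
```

Run:
```python
from h import *
print(goal([.494,.192,.185],-.1458))
t=vision.grab_frame("side")
cv2.imwrite("pics/s3.png",cv2.resize(t[20:200,140:380],(800,600),interpolation=cv2.INTER_CUBIC))
```

```text
(array([-6.12,  0.01, -0.04]), np.float64(0.004))
```

View pics/s3.png

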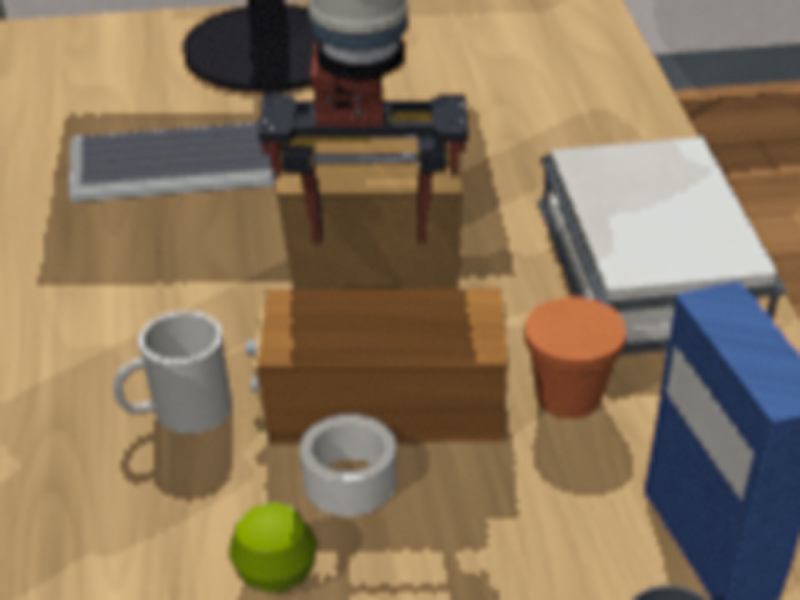

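{"fn": "move_arm", "kwargs": {
  "steps": [
    [0.4, 0, 0, 0, -1],
    [0.8, 0, 0, 0, -1],
    [1.2, 0, 0, 0, -1],
    [1.6, 0, 0, 0, -1],
    [1.9, 0, 0, 0, -1],
    [2.2, 0, 0, 0, -1],
    [2.5, 0, 0, 0, -1],
    [2.8, 0, 0, 0, -1],
    [3, 0, 0, 0, -1],
    [3.2, 0, 0, 0, -1],
    [3.4, 0, 0, 0, -1],
    [3.6, 0, 0, 0, -1]
  ]
}}

```text
time_s: 4.3
ee_pos: [0.5077, 0.288, 0.1847]
tcp_rot: [2.373, 2.058, -0.0]
ft_force: [-0.6, -0.5, 0.6]
gripper_width: 0.0878
finger_force: 0.0
```

{"fn": "move_arm", "kwargs": {
  "steps": [
    [0.1, 0, 0, 0, -1],
    [0.2, 0, 0, 0, -1],
    [0.2, 0, 0, 0, -1],
    [0.2, 0, 0, 0, -1],
    [0.2, 0, 0, 0, -1],
    [0.2, 0, 0, 0, -1]
  ]
}}

```text
time_s: 4.8
ee_pos: [0.5079, 0.2897, 0.1847]
tcp_rot: [2.373, 2.058, -0.0]
ft_force: [-0.5, -0.0, -0.8]
gripper_width: 0.0878
finger_force: 0.0
```

Run:
```python
from h import *
print(goal([.494,.192,.185],-.1458))
t=vision.grab_frame("side")
cv2.imwrite("pics/s4.png",cv2.resize(t[20:140,160:320],(800,600),interpolation=cv2.INTER_CUBIC))
```

```text
(array([-9.87,  0.01, -0.03]), np.float64(0.004))
```

View pics/s4.png

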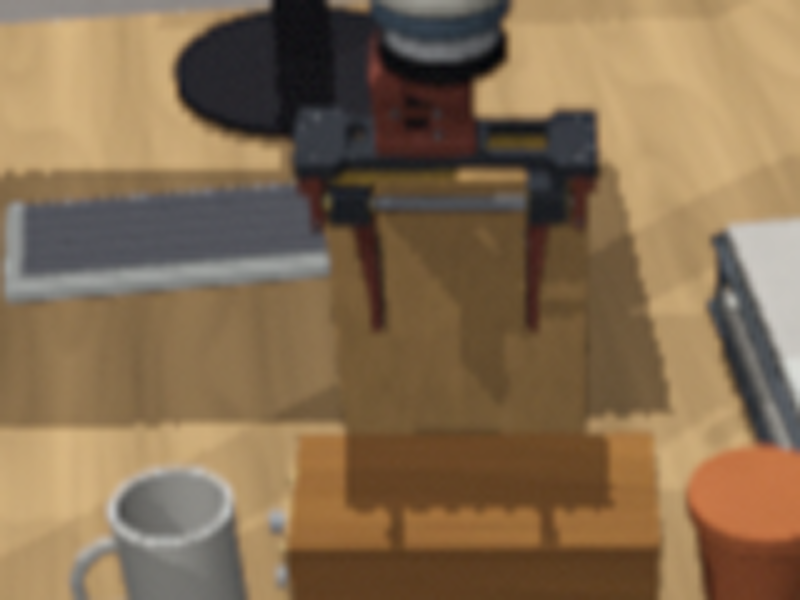

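The file is standing and the fingers are free of it. I'll back off and go to the binder.

{"fn": "move_arm", "kwargs": {
  "steps": [
    [-2, 0, 0, 0, -1],
    [-5, 0, 0, 0, -1],
    [-5, 0, -3, 0, -1],
    [-5, 0, -7, 0, -1],
    [-5, 0, -11, 0, -1],
    [-5, 0, -15, 0, -1],
    [-9, 0.5, -15, -0.05, -1],
    [-13, 1, -15, -0.1, -1],
    [-17, 1.5, -15, -0.15, -1],
    [-21, 2, -15, -0.2, -1],
    [-25, 2.5, -15, -0.27, -1],
    [-29, 3, -15, -0.27, -1]
  ]
}}

```text
time_s: 5.85
ee_pos: [0.4961, -0.0033, 0.335]
tcp_rot: [2.07, 2.363, 0.001]
ft_force: [1.2, 0.2, 0.5]
gripper_width: 0.0875
finger_force: 0.0
```

Run:
```python
from h import *
print(goal([.496,-.193,.15],.1286))
```

```text
(array([-18.8 ,  -2.52,  18.5 ]), np.float64(0.003))
```

{"fn": "move_arm", "kwargs": {
  "steps": [
    [-4, -0.5, 0, 0, -1],
    [-8, -1, 0, 0, -1],
    [-12, -1.5, 0, 0, -1],
    [-16, -2, 0, 0, -1],
    [-18.8, -2.5, 0, 0, -1],
    [-18.8, -2.5, 3, 0, -1],
    [-18.8, -2.5, 7, 0, -1],
    [-18.8, -2.5, 11, 0, -1],
    [-18.8, -2.5, 15, 0, -1],
    [-18.8, -2.5, 18.5, 0, -1],
    [-18.8, -2.5, 18.5, 0, -1],
    [-18.8, -2.5, 18.5, 0, -1]
  ]
}}

```text
time_s: 6.85
ee_pos: [0.4948, -0.1908, 0.1487]
tcp_rot: [-2.072, -2.356, 0.002]
ft_force: [-0.1, 0.1, 1.0]
gripper_width: 0.0876
finger_force: 0.0
```

Run:
```python
from h import *
print(goal([.501,-.233,.15],.1286))
t=vision.grab_frame("top");s=vision.grab_frame("side")
a=cv2.resize(t[130:290,20:380],(800,355),interpolation=cv2.INTER_CUBIC)
b=cv2.resize(s[20:160,100:558],(800,245),interpolation=cv2.INTER_CUBIC)
cv2.imwrite("pics/t5.png",np.vstack([a,b]))
```

```text
(array([-4.26,  0.08, -0.14]), np.float64(-0.001))
```

View pics/t5.png

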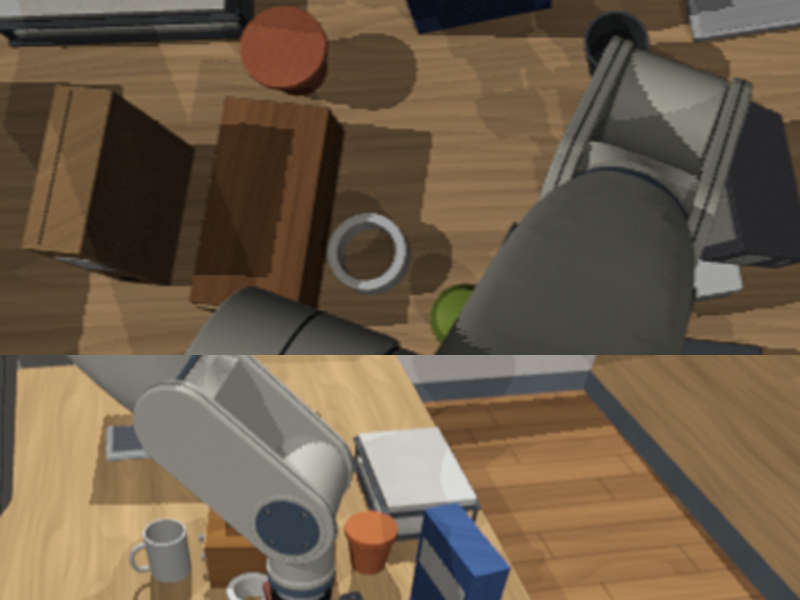

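{"fn": "move_arm", "kwargs": {
  "steps": [
    [-1.2, 0, 0, 0, -1],
    [-2.1, 0, 0, 0, -1],
    [-2.5, 0, 0, 0, -1],
    [-2.9, 0, 0, 0, -1],
    [-3.3, 0, 0, 0, -1],
    [-3.7, 0, 0, 0, -1],
    [-4.1, 0, 0, 0, -1],
    [-4.5, 0, 0, 0, -1],
    [-4.9, 0, 0, 0, -1],
    [-5.3, 0, 0, 0, -1],
    [-5.7, 0, 0, 0, -1],
    [-6.1, 0, 0, 0, -1]
  ]
}}

```text
time_s: 7.95
ee_pos: [0.5036, -0.2521, 0.1496]
tcp_rot: [-2.075, -2.359, 0.0]
ft_force: [-0.4, 1.4, 1.0]
gripper_width: 0.0882
finger_force: 0.3
```

{"fn": "move_arm", "kwargs": {
  "steps": [
    [-0.4, 0, 0, 0, -1],
    [-0.8, 0, 0, 0, -1],
    [-1.2, 0, 0, 0, -1],
    [-1.6, 0, 0, 0, -1],
    [-1.9, 0, 0, 0, -1],
    [-2.2, 0, 0, 0, -1],
    [-2.5, 0, 0, 0, -1],
    [-2.8, 0, 0, 0, -1],
    [-3, 0, 0, 0, -1],
    [-3.2, 0, 0, 0, -1],
    [-3.4, 0, 0, 0, -1],
    [-3.6, 0, 0, 0, -1]
  ]
}}

```text
time_s: 8.95
ee_pos: [0.5082, -0.2875, 0.1497]
tcp_rot: [-2.075, -2.359, 0.0]
ft_force: [0.5, 0.1, 0.0]
gripper_width: 0.0876
finger_force: 0.0
```

{"fn": "move_arm", "kwargs": {
  "steps": [
    [-0.1, 0, 0, 0, -1],
    [-0.2, 0, 0, 0, -1],
    [-0.2, 0, 0, 0, -1],
    [-0.2, 0, 0, 0, -1],
    [-0.2, 0, 0, 0, -1],
    [-0.2, 0, 0, 0, -1]
  ]
}}

```text
time_s: 9.45
ee_pos: [0.5084, -0.2893, 0.1497]
tcp_rot: [-2.075, -2.359, -0.0]
ft_force: [-0.9, -0.1, -0.6]
gripper_width: 0.088
finger_force: 0.0
```

Run:
```python
from h import *
s=vision.grab_frame("side")
cv2.imwrite("pics/s6.png",cv2.resize(s[170:320,200:400],(800,600),interpolation=cv2.INTER_CUBIC))
```

```text
(no output)
```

View pics/s6.png

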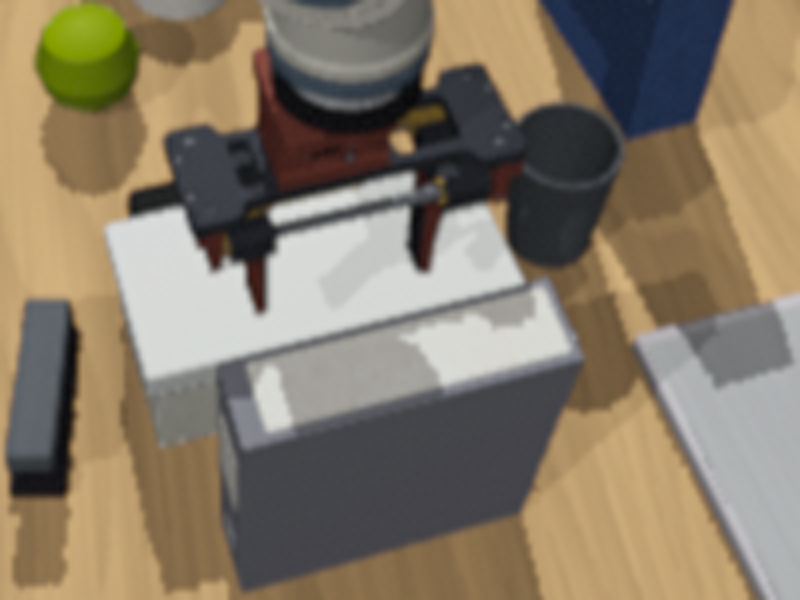

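The binder's top face is at (235–580, 285–445), so it is upright and clear of the fingers. I'll back off, rise and wait for the rocking to stop.

{"fn": "move_arm", "kwargs": {
  "steps": [
    [2, 0, 0, 0, -1],
    [4, 0, 0, 0, -1],
    [4, 0, -4, 0, -1],
    [4, 0, -8, 0, -1],
    [4, 0, -12, 0, -1],
    [4, 0, -16, 0, -1],
    [8, -2, -19, 0, -1],
    [12, -4, -19, 0, -1],
    [16, -6, -19, 0, -1],
    [20, -8, -19, 0, -1],
    [24, -10, -19, 0, -1],
    [24, -10, -19, 0, -1]
  ]
}}

```text
time_s: 10.5
ee_pos: [0.3758, -0.0617, 0.3395]
tcp_rot: [-2.074, -2.359, -0.0]
ft_force: [0.5, -0.5, 0.2]
gripper_width: 0.0877
finger_force: 0.0
```

{"fn": "move_arm", "kwargs": {
  "steps": [
    [0, 0, 0, 0, -1],
    [0, 0, 0, 0, -1],
    [0, 0, 0, 0, -1],
    [0, 0, 0, 0, -1],
    [0, 0, 0, 0, -1],
    [0, 0, 0, 0, -1],
    [0, 0, 0, 0, -1],
    [0, 0, 0, 0, -1],
    [0, 0, 0, 0, -1],
    [0, 0, 0, 0, -1],
    [0, 0, 0, 0, -1],
    [0, 0, 0, 0, -1]
  ]
}}

```text
time_s: 11.5
ee_pos: [0.3786, -0.0641, 0.3397]
tcp_rot: [-2.075, -2.359, 0.0]
ft_force: [0.0, -0.4, -1.1]
gripper_width: 0.0877
finger_force: 0.0
```

{"fn": "move_arm", "kwargs": {
  "steps": [
    [0, 0, 0, 0, -1],
    [0, 0, 0, 0, -1],
    [0, 0, 0, 0, -1],
    [0, 0, 0, 0, -1],
    [0, 0, 0, 0, -1],
    [0, 0, 0, 0, -1],
    [0, 0, 0, 0, -1],
    [0, 0, 0, 0, -1],
    [0, 0, 0, 0, -1],
    [0, 0, 0, 0, -1],
    [0, 0, 0, 0, -1],
    [0, 0, 0, 0, -1]
  ]
}}

```text
time_s: 12.5
ee_pos: [0.3786, -0.0641, 0.3397]
tcp_rot: [2.075, 2.359, 0.0]
ft_force: [0.2, 0.1, -0.3]
gripper_width: 0.0877
finger_force: 0.0
```

{"fn": "move_arm", "kwargs": {
  "steps": [
    [0, 0, 0, 0, -1],
    [0, 0, 0, 0, -1],
    [0, 0, 0, 0, -1],
    [0, 0, 0, 0, -1],
    [0, 0, 0, 0, -1],
    [0, 0, 0, 0, -1],
    [0, 0, 0, 0, -1],
    [0, 0, 0, 0, -1],
    [0, 0, 0, 0, -1],
    [0, 0, 0, 0, -1],
    [0, 0, 0, 0, -1],
    [0, 0, 0, 0, -1]
  ]
}}

```text
time_s: 13.5
ee_pos: [0.3786, -0.0641, 0.3397]
tcp_rot: [-2.075, -2.359, 0.0]
ft_force: [0.1, -0.4, 0.2]
gripper_width: 0.0875
finger_force: 0.0
```

Run:
```python
from h import *
a=vision.grab_frame("top")
for _ in range(9): b=vision.grab_frame("top")
d=cv2.absdiff(a,b).max(2);print((d>25).sum(),arm.get_state()['time_s'])
cv2.imwrite("pics/t7.png",cv2.resize(b,(800,600),interpolation=cv2.INTER_CUBIC))
```

```text
20 14.0
```

View pics/t7.png

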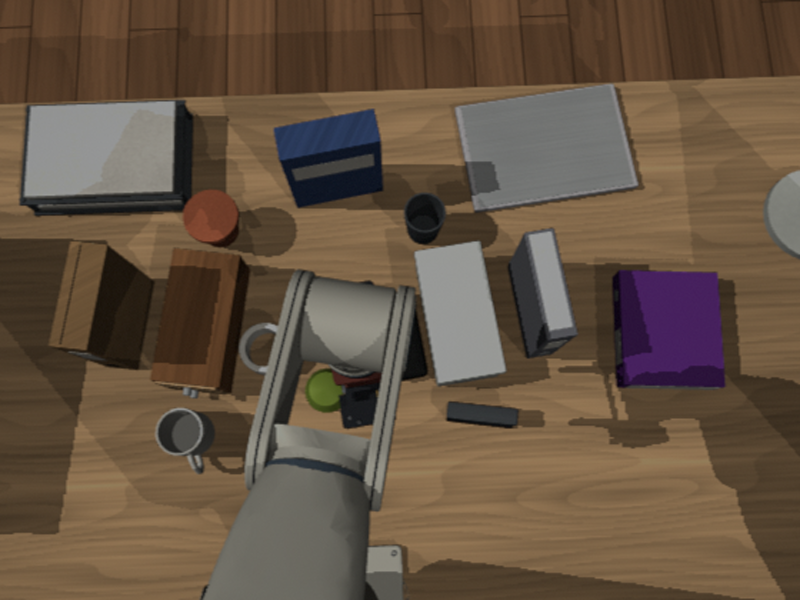

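The file stands at (100,305) and the binder at (543,293). Everything else in view is where it was. A few pixels still change between frames, so I'll wait a little longer.

{"fn": "move_arm", "kwargs": {
  "steps": [
    [0, 0, 0, 0, -1],
    [0, 0, 0, 0, -1],
    [0, 0, 0, 0, -1],
    [0, 0, 0, 0, -1],
    [0, 0, 0, 0, -1],
    [0, 0, 0, 0, -1],
    [0, 0, 0, 0, -1],
    [0, 0, 0, 0, -1],
    [0, 0, 0, 0, -1],
    [0, 0, 0, 0, -1],
    [0, 0, 0, 0, -1],
    [0, 0, 0, 0, -1]
  ]
}}

```text
time_s: 15.0
ee_pos: [0.3786, -0.0641, 0.3397]
tcp_rot: [2.075, 2.359, 0.0]
ft_force: [0.3, -0.3, 1.2]
gripper_width: 0.0874
finger_force: 0.0
```

{"fn": "move_arm", "kwargs": {
  "steps": [
    [0, 0, 0, 0, -1],
    [0, 0, 0, 0, -1],
    [0, 0, 0, 0, -1],
    [0, 0, 0, 0, -1],
    [0, 0, 0, 0, -1],
    [0, 0, 0, 0, -1],
    [0, 0, 0, 0, -1],
    [0, 0, 0, 0, -1],
    [0, 0, 0, 0, -1],
    [0, 0, 0, 0, -1],
    [0, 0, 0, 0, -1],
    [0, 0, 0, 0, -1]
  ]
}}

```text
time_s: 16.0
ee_pos: [0.3786, -0.0641, 0.3397]
tcp_rot: [2.075, 2.359, 0.0]
ft_force: [0.2, -0.0, -0.8]
gripper_width: 0.0875
finger_force: 0.0
```

Run:
```python
from h import *
from cell import ticket
a=vision.grab_frame("top");F=[vision.grab_frame("top") for _ in range(9)]
n=[int((cv2.absdiff(a,b).max(2)>25).sum()) for b in F];print(n)
if max(n)<6: print(ticket.finish_job())
else: print(np.argwhere(cv2.absdiff(a,F[-1]).max(2)>25)[:20].tolist())
```

```text
[0, 0, 0, 0, 0, 0, 0, 0, 0]
the job is handed in; nothing more can be done
None
```

The box file and the grey ring binder both stand upright on their own, about where their feet were, and had stopped rocking when I handed the job in at about 16.5 s; everything else I could see was where it started (the arm hid part of the mango, tape roll and glasses case).

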